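# Clamp a rubber stopper in the spectrometer press until its knob clicks

## Task

Clamp the smaller rubber stopper in the spectrometer for a material check: set it down gently, upright, centred on the crystal, and let go; swing the press arm over it as far as its stop, then turn the knob clockwise until its slip clutch clicks, so that the plunger holds the stopper with the set force. Stop at the first click, before a second, then take the hand away, and leave the other things on the bench where they stand.

Things in the scene. Friction and masses are not known exactly. Their poses are not given: they have to be found in the camera images.
- sample: the sample: the smaller of two red-brown rubber stoppers, 25 mm wide (grip it as a 25 mm round), 24 mm tall, 20 g, loose on the bench left or right of the spectrometer; origin at the centre of its underside, z up
- crystal (a point): centre of the small black crystal in a brass ring, in the middle of a flat round steel plate, level with its top, 54 mm above the bench. Its x axis points to the pillar, 110 mm away
- crystal_plate: round steel plate with the crystal, 60 mm wide, origin at the centre of its underside, 50 mm above the bench, top 54 mm. It lies on a fixed white spectrometer case, 170 mm wide, 50 mm high, reaching 70 mm in front of and 150 mm behind the crystal (x axis of this frame points back). A stopper on it tops out at 78 mm
- press_arm: aluminium arm, swings level on a pillar; origin on the pillar's axis 93 mm above the bench at the arm's underside; knob 110 mm along its -x axis. Beam 26 mm wide, top 115 mm above the bench; round end 48 mm wide, 93 to 117 mm. Parked 1.0 to 1.4 rad anticlockwise (from above) of home; stiff hinge, 3 N at the end. Clockwise to a hard stop: knob axis over crystal, x axis along the plate's x
- knob_axis (a point): on the axis of the black rounded-square knob with a blue cap, 34 mm across its flats, 134 to 161 mm above the bench; point at 151 mm, where to grip. The knob keeps its height; clockwise drives a steel plunger out below, 2.5 mm per rad, which starts 1.4 to 4.4 mm above the stopper: 2 to 3 rad in all, in several grips. Its torque also presses the arm to its stop. The screw stays when let go
- knob_mark (a point): white line at the knob's lower edge, 18 mm from the axis; its x and y axes are square to the knob's flats and turn with it. The grip is cushioned on its hub, 3 N m/rad, and springs back when let go. The screw turns at 0.2 to 0.25 N m; once the plunger presses, the torque rises over about 0.9 rad to 0.25 to 0.3 N m; then the clutch snaps on and the torque drops below 0.1 N m: a click. Before the next it climbs back
- collar_mark (a point): white line on the steel screw collar (39 mm wide, 117.5 to 122.5 mm above the bench; do not grip it) 9 mm below the knob, 18 mm from the axis. Both lines stand together at the start and turn together; when the clutch slips the collar stands still. 12 clicks a turn: clicks at 0.26 and 0.79 rad of slip, and so on
- big_stopper: larger red-brown rubber stopper, 32 mm wide, 28 mm tall, origin at the centre of its underside; a bystander
- vial_red: capped sample vial with a red cap, 27 mm wide, 59 mm tall, origin at the centre of its underside; a bystander
- vial_blue: capped sample vial with a blue cap, 27 mm wide, 59 mm tall, origin at the centre of its underside; a bystander
- crucible: white porcelain crucible, 40 mm wide, 30 mm tall, origin at the centre of its underside; a bystander
- beaker: empty clear beaker, 70 mm wide, 92 mm tall, origin at the centre of its underside; a bystander

How it is judged:
On the way, in this order (a step that is already met when the one before it is completed fails the run):
1. the small stopper stands upright and centred on the crystal, let go (horizontal distance between sample and crystal below 0.008 m and angle between sample's own z axis and vertical below 0.1 rad and height (world z) of sample below 0.06 m and contact force between the fingers and sample below 0.1 N and contact force between sample and crystal_plate above 0.05 N), for 0.2 s.
2. the press arm is swung home over the stopper, which still stands on the crystal (horizontal distance between knob_axis and crystal below 0.007 m and horizontal distance between sample and crystal below 0.008 m and angle between sample's own z axis and vertical below 0.1 rad and height (world z) of sample below 0.06 m), for 0.2 s.
3. the knob has been turned until its clutch clicked, with the plunger pressing the stopper (horizontal distance between knob_mark and collar_mark above 0.005 m and contact force between press_arm and sample above 25 N and horizontal distance between knob_axis and crystal below 0.007 m), for 0.1 s.
At the end, for the whole second after the job is handed in: Stopper upright (0.1 rad) on the crystal within 8 mm; arm home, knob axis within 7 mm of the crystal; plunger pressing the stopper with over 25 N; clutch clicked once and not a second time (white lines 5 to 14.6 mm apart) (all of step 3 and horizontal distance between sample and crystal below 0.008 m and angle between sample's own z axis and vertical below 0.1 rad and height (world z) of sample below 0.06 m and horizontal distance between knob_mark and collar_mark below 0.0146 m); the robot touches nothing.
It fails at once if the clutch is run on to a second click (white lines more than 14.6 mm apart) (horizontal distance between knob_mark and collar_mark above 0.0146 m).
It fails at once if the stopper is pressed on the crystal plate with more than 60 N (contact force between sample and crystal_plate above 60 N).
It fails at once if another thing on the bench (big stopper, a vial, crucible, beaker) is moved more than 2 cm (distance of any of big_stopper, vial_red, vial_blue, crucible, beaker from where it was at the start of the episode above 0.02 m).
It also fails if it takes over 72 s, if anything falls off the work surface, if the arm or the gripper's body presses on something with over 40 N, if the wrist force passes 120 N, or if a joint passes its speed limit or range.

## Robot

A 6-joint arm with a two-finger parallel gripper is mounted at the origin on a cart in front of the work surface, level with it; the furniture and walls round the work are solid. World frame = base frame: x ahead of the robot, y to its left, z up, the work surface at z = 0. Lengths are in m, angles in rad, forces in N, time in s.
With the tool pointing down it reaches from about 0.35 to 0.775 m from the base axis. Payload 5.5 kg.
Tool frame: the origin (TCP) lies between the finger pads; the fingertips stand 17 mm ahead of it and the grasp point (between the pads) lies 2 mm behind it (r.nose_length is the z of the fingertips in the tool frame, in m); z points along the fingers, y is the line along which they close (so a half turn about z gives the same grasp; the last joint's range is limited). The gripper opens to 85 mm and grips with 20 to 120 N. Pads are 22 mm wide; open, the fingers measure 114 mm over their backs; the gripper's body (76 mm by 85 mm) begins 54 mm behind the grasp point. The pads swing forward as they close: fully open they stand 13 mm farther back than shut.
Start: joints at [-1.415, 0.313, 0.046, 1.304, 0, 1.431], TCP at [0.168, -0.55, 0.248] pointing down, gripper open.
Joint ranges: [-2.76, 2.76], [-0.86, 1.69], [-1.03, 1.26], [-2.2, 2.34], [-1.47, 1.5], [-3.14, 3.14]. Speed limits (rad/s): [2.57, 2.57, 3.14, 3.14, 3.14, 3.14].

## Interface

Orientations are given as a unit quaternion [w, x, y, z].
In Python, from rig import r, claw, cams gives the robot as it stands. Calls block until the motion is done:
- r.move_to(position, orientation): joint-space move of the TCP to a pose.
- r.move_l(position, rate=0.15, frame=None): straight line of the TCP; frame=None keeps the orientation; rate is the mean speed in m/s.
- r.move_j(angles): joint-space move.
- claw.move_gripper(opening, effort=None): finger opening in m; effort is the grip in N (None keeps the last); returns when the fingers have stopped.
- r.sleep(seconds).
- r.ik(position, orientation): joint angles nearest the present ones, or None.
- r.get_obs(): the state.
- cams.read_camera(name): name is "side" or "top"; returns the picture (384x512x3 uint8, red, green, blue); there is no depth.
- cams.calibration(name): a dict with "intrinsics" (3x3 intrinsics, pixels), "R" (3x3) and "t" (3): a world point X has camera coordinates R X + t. Camera axes: x right, y down, z forward; pixel columns grow to the right and rows downward; lengths in m; the calibration is good to about 2 mm. A picture is of the moment at which its call begins. calibration takes no time and is no camera call.
A pose or a line that the arm cannot do raises r.MotionError and nothing moves.
- r.sign_off(): hands the job in; it is judged then, once.
The state is a dict: "time": time; "joints": joint angles; "dq": joint speeds; "tau": joint torques, N m; "tool_pos": TCP position; "orientation": TCP orientation; "force": force on the tool from outside, world axes, zero at the start; "moment": the same for the moment, N m; "gripper_width": finger opening in m; "finger_force": force on a finger pad.
Only numpy, scipy, OpenCV 4.12 (cv2) and the standard library are available. Lean on these libraries where they do the work, as an engineer would, in place of code of your own. Each camera call takes 0.05 s, during which the arm holds its last target. There are 200 camera calls.

## Working session

There is one attempt and no reset: what is moved stays moved. The work goes in short steps, each a Python script; the robot and the scene stay as the last script left them, time stands still between calls to the robot, and variables do not carry over. Pictures are saved under pics/ and viewed, at most 10 in all, crops included, and the job is handed in when it is done.

```bash
ls; mkdir -p pics; python3 - <<'E'
from rig import r,claw,cams
import cv2,numpy as np
for n in ("top","side"):
    cv2.imwrite(f"pics/{n}0.png",cams.read_camera(n)[:,:,::-1])
    c=cams.calibration(n);R=np.array(c["R"]);print(n,np.array(c["intrinsics"]).round(1).tolist(),R.round(3).tolist(),(-R.T@np.array(c["t"])).round(3))
o=r.get_obs();print(o["time"],o["tool_pos"],o["orientation"],o["force"],o["moment"])
E
```

```text
pics
top [[466.0, 0.0, 249.9], [0.0, 466.0, 191.5], [0.0, 0.0, 1.0]] [[-0.302, -0.953, -0.001], [-0.907, 0.288, -0.307], [0.293, -0.091, -0.952]] [0.141 0.102 1.494]
side [[379.5, 0.0, 259.1], [0.0, 379.5, 192.7], [0.0, 0.0, 1.0]] [[-0.906, -0.423, 0.001], [-0.179, 0.381, -0.907], [0.383, -0.822, -0.421]] [0.123 0.901 0.601]
0.1 [ 0.16754355 -0.54961065  0.24750609] [-8.13656768e-04  9.89082728e-01  1.47359072e-01 -7.97205001e-06] [ 0.11164275  0.10055727 -0.88443338] [0.01539    0.00303864 0.01169491]
```

View pics/top0.png

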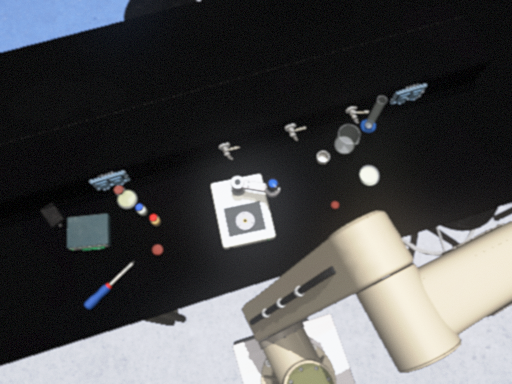

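View pics/side0.png

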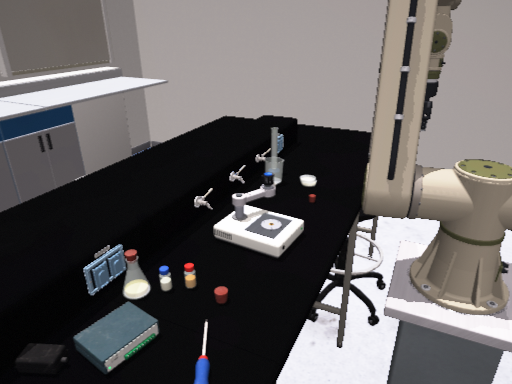

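The top view shows stoppers at (157,250) and (335,205, looks smaller), the crystal at (245,220) and the knob at (273,184). In the side view the stoppers are at (221,295) and (312,198). I'll enlarge and measure these.

```bash
cat > h.py <<'E'
import cv2,numpy as np
from rig import r,claw,cams
def cal(n):
    c=cams.calibration(n);return np.array(c["intrinsics"]),np.array(c["R"]),np.array(c["t"]).ravel()
def proj(n,X):
    K,R,t=cal(n);p=(np.atleast_2d(X)@R.T+t)@K.T;return p[:,:2]/p[:,2:]
def ray(n,uv,z):
    K,R,t=cal(n);d=R.T@np.linalg.solve(K,[uv[0],uv[1],1]);o=-R.T@t;return o+d*(z-o[2])/d[2]
def blob(img,box,f):
    x0,y0,x1,y1=box;c=img[y0:y1,x0:x1].astype(int);m=f(c[...,0],c[...,1],c[...,2])
    ys,xs=np.nonzero(m);return (xs.mean()+x0,ys.mean()+y0,len(xs),xs.min()+x0,xs.max()+x0,ys.min()+y0,ys.max()+y0)
E
python3 - <<'E'
from h import *
T=cv2.imread("pics/top0.png")[:,:,::-1];S=cv2.imread("pics/side0.png")[:,:,::-1]
red=lambda R,G,B:(R>60)&(R>1.7*G)&(R>1.7*B)
for n,I,bs in (("top",T,[(145,240,170,260),(325,197,345,213)]),("side",S,[(210,284,232,306),(304,190,320,206)])):
    for b in bs:
        k=blob(I,b,red);print(n,np.round(k,1),ray(n,k[:2],0.012).round(4),ray(n,k[:2],0.014).round(4))
blue=lambda R,G,B:(B>70)&(B>1.5*R)
for n,I,b in (("top",T,(262,174,284,196)),("side",S,(258,168,280,186))):
    k=blob(I,b,blue);print(n,"cap",np.round(k,1),ray(n,k[:2],.158).round(4))
a=cv2.resize(T[165:255,200:290],None,fx=6,fy=6,interpolation=cv2.INTER_CUBIC)
b=cv2.resize(S[160:255,205:310],None,fx=7,fy=6,interpolation=cv2.INTER_CUBIC)
cv2.imwrite("pics/a.png",a[:,:,::-1]);cv2.imwrite("pics/b.png",b[:,:,::-1])
E
```

```text
top [157.2 249.2 110.  152.  163.  244.  255. ] [0.5022 0.3021 0.012 ] [0.5017 0.3018 0.014 ]
top [334.6 204.4  64.  330.  339.  201.  208. ] [ 0.4702 -0.2946  0.012 ] [ 0.4697 -0.2941  0.014 ]
side [220.6 293.4 184.  214.  227.  286.  302. ] [0.5036 0.2966 0.012 ] [0.5024 0.2987 0.014 ]
side [311.9 197.2  42.  309.  315.  194.  201. ] [ 0.4711 -0.2973  0.012 ] [ 0.4699 -0.2933  0.014 ]
top cap [272.4 182.6  81.  268.  277.  178.  187. ] [ 0.5593 -0.1003  0.158 ]
side cap [267.5 173.6  28.  264.  271.  172.  175. ] [ 0.5625 -0.1051  0.158 ]
```

View pics/a.png

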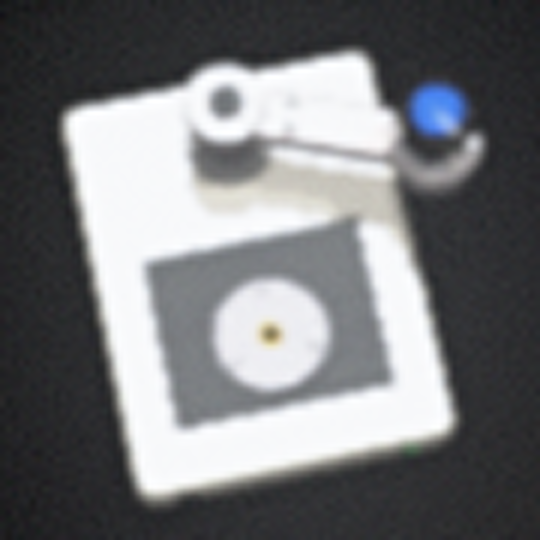

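View pics/b.png

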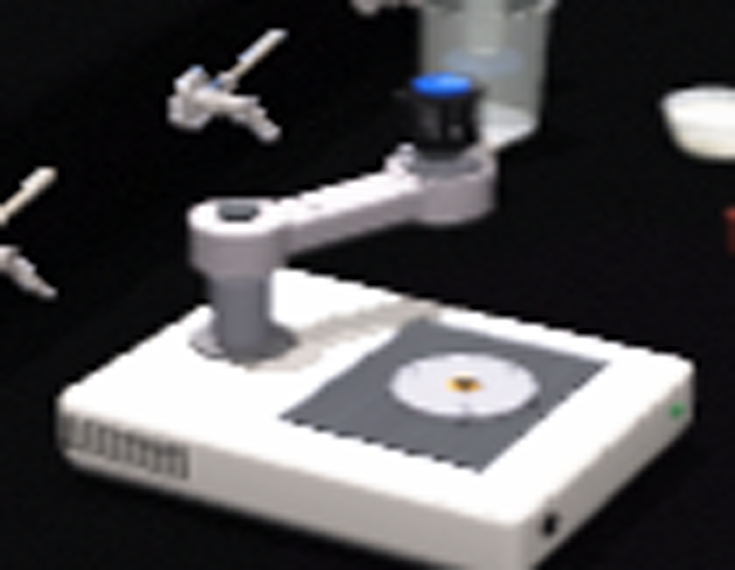

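```bash
python3 - <<'E'
from h import *
ct,cs=(244.75,220.1),(270.9,223.6)
a,b=ray("top",ct,.054),ray("side",cs,.054);print("crystal",a,b)
pt=(237.4,181.75);ps=(205+238.5/7-.5,160+211.5/6-.5)
print("pillar",[ray("top",pt,z).round(4) for z in(.115,.12)],[ray("side",ps,z).round(4) for z in(.115,.12)])
c=(a+b)/2
# case edges (top surface, z=.05): left/right edges of a.png
for p,q in (((65,110),(140,490)),((375,60),(455,430)),((140,495),(455,430))):
    P,Q=[ray("top",(200+(x+.5)/6-.5,165+(y+.5)/6-.5),.05) for x,y in(p,q)];d=P-Q;print("edge yaw",np.arctan2(d[1],d[0]),P.round(3),Q.round(3))
o=r.get_obs();print(o["joints"],r.nose_length,o["gripper_width"])
from scipy.spatial.transform import Rotation as Ro
for yaw in np.arange(-3.1,3.2,.5):
    q=Ro.from_euler("ZX",[yaw,np.pi]).as_quat(scalar_first=True)
    j=r.ik([.46,-.0,.15],q);print(round(yaw,2),None if j is None else np.round(j,2))
print(Ro.from_quat(o["orientation"],scalar_first=True).as_matrix().round(3))
E
```

```text
crystal [0.49858876 0.00777715 0.054     ] [0.49951446 0.01050225 0.054     ]
pillar [array([ 0.6085, -0.0032,  0.115 ]), array([ 0.6068, -0.0029,  0.12  ])] [array([ 0.6155, -0.0102,  0.115 ]), array([ 0.6104, -0.0009,  0.12  ])]
edge yaw -0.09685324914244321 [0.653 0.077 0.05 ] [0.44  0.098 0.05 ]
edge yaw -0.11358486999646808 [ 0.63  -0.093  0.05 ] [ 0.42  -0.069  0.05 ]
edge yaw 1.470619854329525 [0.437 0.099 0.05 ] [ 0.42  -0.069  0.05 ]
[-1.41458934e+00  3.13931600e-01  4.51210805e-02  1.30361320e+00
 -2.42190604e-06  1.43120790e+00] 0.017 0.08554958284249642
-3.1 [-0.17  0.15 -0.42  1.01  0.   -0.22]
-2.6 [-0.17  0.15 -0.42  1.01  0.   -0.72]
-2.1 [-0.17  0.15 -0.42  1.01  0.   -1.22]
-1.6 [-0.17  0.15 -0.42  1.01  0.   -1.72]
-1.1 [-0.17  0.15 -0.42  1.01  0.   -2.22]
-0.6 [-0.17  0.15 -0.42  1.01  0.   -2.72]
-0.1 [-0.17  0.15 -0.42  1.01  0.    3.07]
0.4 [-0.17  0.15 -0.42  1.01  0.    2.57]
0.9 [-0.17  0.15 -0.42  1.01  0.    2.07]
1.4 [-0.17  0.15 -0.42  1.01  0.    1.57]
1.9 [-0.17  0.15 -0.42  1.01  0.    1.07]
2.4 [-0.17  0.15 -0.42  1.01  0.    0.57]
2.9 [-0.17  0.15 -0.42  1.01  0.    0.07]
[[ 0.957  0.292 -0.   ]
 [ 0.292 -0.957  0.002]
 [ 0.    -0.002 -1.   ]]
```

```bash
cat >> h.py <<'E'
from scipy.spatial.transform import Rotation as Ro
C=np.array([.499,.0085]);YAW=-.105;P=C+.11*np.array([np.cos(YAW),np.sin(YAW)])
def Q(yaw): return Ro.from_euler("ZX",[yaw,np.pi]).as_quat(scalar_first=True)
def st(m=""):
    o=r.get_obs();print(m,"t%.2f"%o["time"],np.round(o["tool_pos"],4),"F",np.round(o["force"],2),"M",np.round(o["moment"],3),"w%.4f"%o["gripper_width"],"ff",np.round(o["finger_force"],1),"q6 %.3f"%o["joints"][5]);return o
E
python3 - <<'E'
from h import *
q=Q(np.pi-.105)
claw.move_gripper(.05)
r.move_to([.470,-.294,.10],q);st("above")
r.move_l([.470,-.294,.021],rate=.1);st("down")
claw.move_gripper(.0,20);st("grip")
r.move_l([.470,-.294,.20],rate=.2);st("lift")
r.move_to([C[0],C[1],.20],q);st("over")
r.move_l([C[0],C[1],.088],rate=.15);st("low")
cv2.imwrite("pics/s1.png",cams.read_camera("side")[:,:,::-1])
I=cv2.imread("pics/s1.png");cv2.imwrite("pics/s1c.png",cv2.resize(I[140:260,200:330],None,fx=5,fy=5,interpolation=cv2.INTER_CUBIC))
E
```

```text
above t2.31 [ 0.47   -0.2946  0.1003] F [-0.29  0.67 -0.49] M [ 0.034 -0.009  0.026] w0.0498 ff 0.0 q6 -0.598
down t3.25 [ 0.4704 -0.2944  0.0215] F [ 0.28 -0.02  0.19] M [ 0.027  0.014 -0.006] w0.0499 ff 0.0 q6 -0.599
grip t3.59 [ 0.4705 -0.2944  0.0218] F [0.07 0.21 4.21] M [0.055 0.077 0.029] w0.0240 ff 19.9 q6 -0.599
lift t4.63 [ 0.4694 -0.2935  0.1987] F [ 0.29  0.36 -0.2 ] M [ 0.014  0.02  -0.034] w0.0239 ff 19.6 q6 -0.599
over t5.80 [0.4992 0.0078 0.1998] F [ 0.3   0.05 -0.52] M [-0.02  -0.016 -0.037] w0.0236 ff 19.6 q6 -0.039
low t6.70 [0.4997 0.008  0.0887] F [-0.66  0.62 -0.51] M [ 0.008 -0.028  0.014] w0.0240 ff 19.6 q6 -0.039
```

View pics/s1c.png

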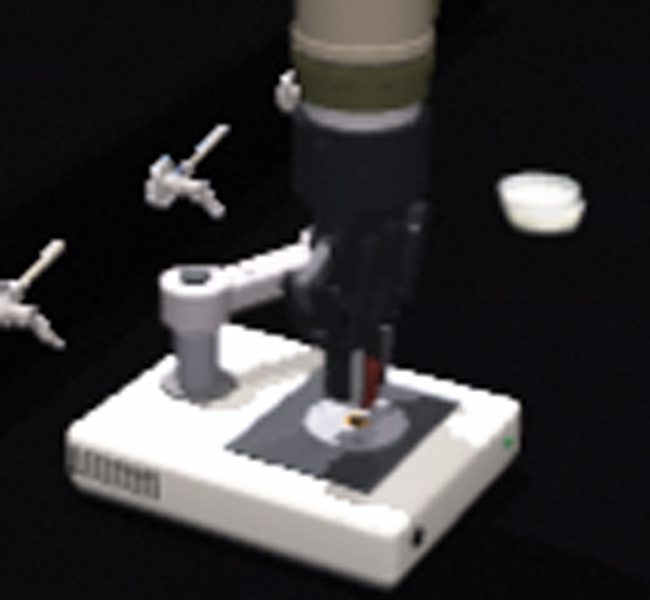

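The side view shows the red stopper between the fingers at about (372,383), just above the crystal at (355,420). Next I lower it until it touches, release it and check.

```bash
python3 - <<'E'
from h import *
r.move_l([C[0],C[1],.079],rate=.06)
z=.079
while z>.0715:
    z-=.0007; r.move_l([C[0],C[1],z],rate=.02); f=r.get_obs()["force"][2]
    if f>2.0: break
st("touch %.4f"%z)
claw.move_gripper(.045);r.sleep(.2);st("open")
r.move_l([C[0],C[1],.21],rate=.2);st("up")
# clear of the view: go towards the push start
u=lambda a:np.array([np.cos(a),np.sin(a)])
A=np.arctan2(-.102-P[1],.5605-P[0])%(2*np.pi);print("parked",A)
claw.move_gripper(0)
p=P+.11*u(A+.55)
r.move_to([*p,.21],Q(A-.105+np.pi*0));st("start")
for n in("top","side"):
    cv2.imwrite(f"pics/{n}2.png",cams.read_camera(n)[:,:,::-1])
T=cv2.imread("pics/top2.png");S=cv2.imread("pics/side2.png")
for n,I,b in(("top",T,(232,205,258,235)),("side",S,(255,200,290,240))):
    k=blob(I[:,:,::-1],b,lambda R,G,B:(R>60)&(R>1.7*G)&(R>1.7*B));print(n,np.round(k,1),ray(n,k[:2],.066).round(4),ray(n,k[:2],.07).round(4))
a=cv2.resize(T[160:250,200:310],None,fx=4,fy=4,interpolation=cv2.INTER_CUBIC);b=cv2.resize(S[150:240,205:295],None,fx=4,fy=4,interpolation=cv2.INTER_CUBIC)
cv2.imwrite("pics/c2.png",np.hstack([a,b]))
E
```

```text
touch 0.0755 t8.30 [0.4991 0.0085 0.0758] F [-1.34 -0.    3.84] M [-0.01   0.267 -0.009] w0.0240 ff 20.0 q6 -0.039
open t8.83 [0.499  0.0085 0.0754] F [ 0.02 -0.32  0.04] M [ 0.028 -0.031  0.029] w0.0446 ff 0.0 q6 -0.039
up t9.66 [0.4984 0.0086 0.2091] F [0.2  0.05 0.63] M [-0.044 -0.047  0.13 ] w0.0450 ff 0.0 q6 -0.039
parked 4.261687652527058
start t11.33 [ 0.619  -0.1122  0.2099] F [ 0.13 -0.27  0.31] M [ 0.005  0.004 -0.041] w0.0001 ff 0.0 q6 -1.321
top [244.9 219.2  19.  243.  247.  217.  222. ] [0.4982 0.0073 0.066 ] [0.4972 0.0075 0.07  ]
side [271.5 219.3  63.  268.  275.  215.  224. ] [0.4999 0.0058 0.066 ] [0.497  0.0125 0.07  ]
```

View pics/c2.png

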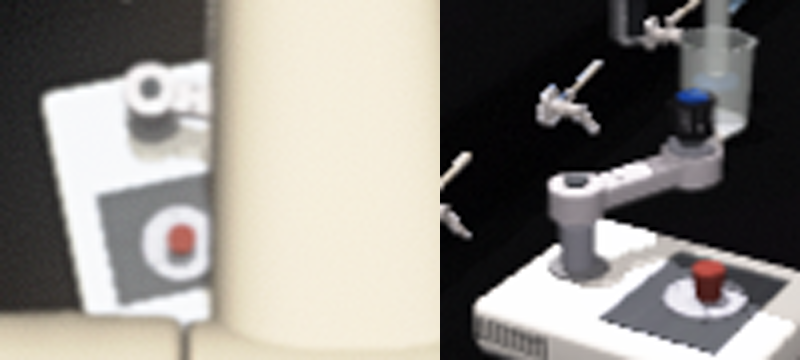

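The stopper stands upright and centred on the plate: red at (180,238) in the left panel and (708,283) in the right. The knob is still parked at (692,100). Now I push the arm home.

```bash
python3 - <<'E'
from h import *
u=lambda a:np.array([np.cos(a),np.sin(a)])
A=4.2617;H=np.pi+YAW
def pos(a,z=.119): return [*(P+.11*u(a)+.0395*u(a+np.pi/2)),z]
r.move_to(pos(A+.25,.21),Q(A));r.move_l(pos(A+.25),rate=.12);st("low")
a=A+.1
while a>H-.08:
    r.move_l(pos(a),rate=.06,frame=Q(a))
    o=r.get_obs();f=o["force"][:2]@u(a+np.pi/2)
    print("%.3f %.1f"%(a-H,f),end=" | ")
    if f>9 or np.linalg.norm(o["force"])>20: break
    a-=.1 if a-H>.25 else .02
st("end")
r.move_l(pos(a+.2),rate=.1);r.move_l(pos(a+.2,.22),rate=.2)
r.move_to([.45,-.25,.25],Q(H));st()
for n in("top","side"):
    cv2.imwrite(f"pics/{n}3.png",cams.read_camera(n)[:,:,::-1])
T=cv2.imread("pics/top3.png");S=cv2.imread("pics/side3.png")
blue=lambda R,G,B:(B>70)&(B>1.5*R)
for n,I,b in (("top",T,(230,185,265,225)),("side",S,(255,165,300,215))):
    k=blob(I[:,:,::-1],b,blue);print(n,"cap",np.round(k,1),ray(n,k[:2],.161).round(4))
a=cv2.resize(T[185:225,225:265],None,fx=9,fy=9,interpolation=cv2.INTER_CUBIC);b=cv2.resize(S[175:235,245:305],None,fx=6,fy=6,interpolation=cv2.INTER_CUBIC)
cv2.imwrite("pics/c3.png",np.hstack([a,b]))
E
```

```text
low t12.59 [ 0.6256 -0.1188  0.1198] F [0.03 0.52 1.  ] M [-0.024 -0.01   0.002] w0.0002 ff 0.0 q6 -1.433
1.325 1.2 | 1.225 2.5 | 1.125 2.2 | 1.025 1.8 | 0.925 0.5 | 0.825 1.7 | 0.725 2.0 | 0.625 1.5 | 0.525 2.4 | 0.425 1.2 | 0.325 0.3 | 0.225 1.4 | 0.205 2.6 | 0.185 3.3 | 0.165 3.9 | 0.145 2.8 | 0.125 6.8 | 0.105 12.2 | end t18.29 [ 0.4988 -0.045   0.1201] F [ -2.42 -12.16   8.11] M [-1.649  0.391  0.068] w0.0001 ff 1.6 q6 -0.247
 t20.14 [ 0.4497 -0.2492  0.2489] F [ 0.21  0.54 -0.32] M [ 0.014 -0.05   0.022] w-0.0002 ff 0.0 q6 -0.558
top cap [244.5 211.2  71.  239.  249.  207.  216. ] [0.4982 0.0074 0.161 ]
side cap [271.2 190.1  34.  267.  276.  188.  192. ] [0.5006 0.0098 0.161 ]
```

View pics/c3.png

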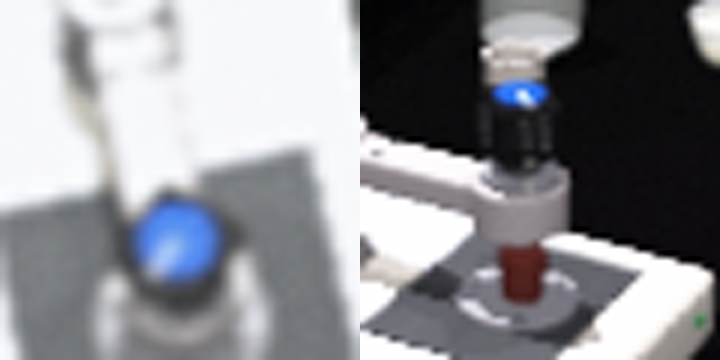

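Arm home: the cap triangulates to (0.4994, 0.0086), over the crystal. The stopper stands below it at (523,275) in the right panel. The knob's corners in the left panel lie near (175,190) and (240,240). I'll fit the knob's yaw by its projected silhouette.

```bash
python3 - <<'E'
from h import *
T=np.mean([cams.read_camera("top").astype(float) for _ in range(6)],0).astype(np.float32)
s=8;x0,y0=228,190;c=cv2.resize(T[y0:y0+36,x0:x0+36],None,fx=s,fy=s,interpolation=cv2.INTER_CUBIC)
R,G,B=c[...,0],c[...,1],c[...,2]
M=((R<62)|((B>70)&(B>1.5*R))).astype(np.uint8)
n,l,stt,_=cv2.connectedComponentsWithStats(M);lab=l[int((211-y0)*s),int((244.5-x0)*s)];M=(l==lab).astype(np.uint8)
print("area px",M.sum()/s/s,"grey",R[int((205-y0)*s),8:60:10].round())
h=.017;cr=.006
def sil(yaw,dx,dy,cr):
    t=np.linspace(0,np.pi/2,6);pts=[]
    for k in range(4):
        cc=Ro.from_euler("z",k*np.pi/2).as_matrix()[:2,:2]
        pts+= [cc@(np.array([h-cr,h-cr])+cr*np.array([np.cos(a),np.sin(a)])) for a in t]
    pts=np.array(pts)@np.array([[np.cos(yaw),np.sin(yaw)],[-np.sin(yaw),np.cos(yaw)]])+[C[0]+dx,C[1]+dy]
    X=np.vstack([np.c_[pts,np.full(len(pts),z)] for z in(.134,.161)])
    p=(proj("top",X)-[x0,y0]+.5)*s
    m=np.zeros(M.shape,np.uint8);cv2.fillConvexPoly(m,cv2.convexHull(p.astype(np.int32)),1);return m
for cr in(.004,.007):
    res=[]
    for y in np.arange(0,90,5):
        res.append(max(((sil(np.radians(y),dx,dy,cr)&M).sum()/(sil(np.radians(y),dx,dy,cr)|M).sum(),dx,dy) for dx in np.arange(-.003,.0031,.001) for dy in np.arange(-.003,.0031,.001)))
    print(cr,[(int(y),round(float(v[0]),3)) for y,v in zip(np.arange(0,90,5),res)],res[int(np.argmax([v[0] for v in res]))])
b=res[int(np.argmax([v[0] for v in res]))];yb=np.radians(5*np.argmax([v[0] for v in res]))
o=np.clip(c*1.5,0,255).astype(np.uint8).copy();o2=o.copy()
k,_=cv2.findContours(sil(yb,b[1],b[2],.007),0,1);cv2.drawContours(o2,k,-1,(255,0,0),1);k,_=cv2.findContours(M,0,1);cv2.drawContours(o2,k,-1,(0,255,0),1)
cv2.imwrite("pics/k.png",np.hstack([o,o2])[:,:,::-1])
E
```

```text
area px 73.25 grey [249. 249. 249. 251. 252. 238.]
0.004 [(0, 0.467), (5, 0.464), (10, 0.462), (15, 0.458), (20, 0.459), (25, 0.458), (30, 0.457), (35, 0.457), (40, 0.458), (45, 0.457), (50, 0.46), (55, 0.463), (60, 0.466), (65, 0.47), (70, 0.476), (75, 0.479), (80, 0.475), (85, 0.47)] (np.float64(0.47914963205233035), np.float64(-0.002), np.float64(-0.001))Traceback (most recent call last):
  File "<stdin>", line 21, in <module>
  File "<stdin>", line 21, in <genexpr>
  File "<stdin>", line 16, in sil
  File "h.py", line 6, in proj
    K,R,t=cal(n);p=(np.atleast_2d(X)@R.T+t)@K.T;return p[:,:2]/p[:,2:]
          ~~~^^^
  File "h.py", line 4, in cal
    c=cams.calibration(n);return np.array(c["intrinsics"]),np.array(c["R"]),np.array(c["t"]).ravel()
ValueError: time passes only in moves, steps and waits
```

```bash
sed -i 's/^def cal(n):/import functools\n@functools.lru_cache\ndef cal(n):/' h.py; cat > fit.py <<'E'
from h import *
def knob(tag,thr=85):
    T=np.mean([cams.read_camera("top").astype(float) for _ in range(4)],0).astype(np.float32)
    s=8;x0,y0=228,190;c=cv2.resize(T[y0:y0+36,x0:x0+36],None,fx=s,fy=s,interpolation=cv2.INTER_CUBIC)
    R,B=c[...,0],c[...,2]
    M=((R<thr)|((B>70)&(B>1.5*R))).astype(np.uint8)
    M=cv2.morphologyEx(M,cv2.MORPH_CLOSE,np.ones((17,17)));M=cv2.morphologyEx(M,cv2.MORPH_OPEN,cv2.getStructuringElement(2,(25,25)))
    n,l,_,_=cv2.connectedComponentsWithStats(M);M=(l==l[int((211-y0)*s),int((244.5-x0)*s)]).astype(np.uint8)
    h=.017;cr=.006;t=np.linspace(0,np.pi/2,6)
    base=np.vstack([Ro.from_euler("z",k*np.pi/2).apply(np.c_[h-cr+cr*np.cos(t),h-cr+cr*np.sin(t),0*t]) for k in range(4)])
    def sil(y,dx,dy):
        b=Ro.from_euler("z",y).apply(base)+[C[0]+dx,C[1]+dy,0]
        p=(proj("top",np.vstack([b+[0,0,.134],b+[0,0,.161]]))-[x0,y0]+.5)*s
        m=np.zeros(M.shape,np.uint8);cv2.fillConvexPoly(m,cv2.convexHull(p.astype(np.int32)),1);return m
    g=np.arange(-.003,.0031,.001);out=[]
    for y in range(0,90,5):
        out.append(max((((m:=sil(np.radians(y),a,b))&M).sum()/(m|M).sum(),y,a,b) for a in g for b in g))
    best=max(out);print("area",M.sum()/64,[round(float(v[0]),3) for v in out],np.round(best,4))
    o=np.clip(c*1.4,0,255).astype(np.uint8).copy();o2=o.copy()
    for m,col in((sil(np.radians(best[1]),*best[2:]),(255,0,0)),(M,(0,255,0))):
        k,_=cv2.findContours(m,0,1);cv2.drawContours(o2,k,-1,col,1)
    cv2.imwrite(f"pics/{tag}.png",np.hstack([o,o2])[:,:,::-1])
E
python3 -c "
from fit import *
knob('k')"
```

```text
area 105.828125 [0.654, 0.658, 0.665, 0.672, 0.671, 0.674, 0.672, 0.671, 0.67, 0.671, 0.67, 0.668, 0.662, 0.656, 0.649, 0.646, 0.645, 0.648] [ 6.744e-01  2.500e+01  0.000e+00 -1.000e-03]
```

View pics/k.png

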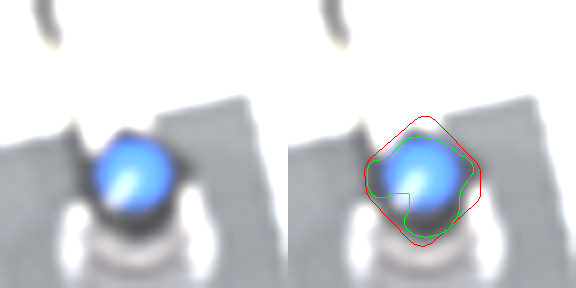

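The picture shows a diamond outline with corners at (125,130), (190,168) and (80,175) in the left panel. In world terms the corners lie at about -9° and the flat normals at about 36° mod 90°. The fit peaks broadly at 25–45°, which agrees. I'll grip there with joint 6 near its low end, so one grip covers the whole turn.

```bash
python3 - <<'E'
from h import *
K=np.array([.4992,.0085]);yaw=5.34-2*np.pi
claw.move_gripper(.062)
# joint target at knob, with q6 on the low side
r.move_to([*K,.22],Q(yaw));o=st("above")
if o["joints"][5]>0: print("WRONG SIDE")
r.move_l([*K,.149],rate=.12);st("at knob")
claw.move_gripper(.02,50);r.sleep(.2);st("gripped");r.sleep(.1);o=st();print("tau6",o["tau"][5],np.round(o["joints"],3))
E
```

```text
above t22.92 [0.4993 0.0082 0.2201] F [0.43 0.04 0.26] M [-0.008 -0.043 -0.018] w0.0619 ff 0.0 q6 -2.342
at knob t23.66 [0.4996 0.0083 0.1495] F [ 0.14 -0.19 -0.52] M [-0.043 -0.024 -0.007] w0.0618 ff 0.0 q6 -2.342
gripped t24.22 [0.4998 0.0083 0.1501] F [-1.19 -0.79  6.87] M [-0.109  0.31   0.042] w0.0336 ff 50.2 q6 -2.342
 t24.32 [0.4998 0.0084 0.1501] F [-0.04 -0.68  6.34] M [-0.088  0.286  0.033] w0.0333 ff 50.2 q6 -2.342
tau6 0.028549853595905006 [-0.144  0.221 -0.325  1.022 -0.    -2.342]
```

```bash
cat > turn.py <<'E'
from h import *
def step(d,n=3):
    j=list(J);j[5]+=d;r.move_j(j)
    v=[]
    for _ in range(n):
        r.sleep(.01);v.append(r.get_obs()["moment"][2])
    return np.mean(v),j
E
python3 - <<'E'
import turn;from h import *
turn.J=r.get_obs()["joints"].copy();q0=-2.342
out=[]
for i in range(11):
    m,turn.J=turn.step(.1,4);out.append((round(turn.J[5]-q0,2),round(m,3)))
    if m>.33: break
print(out);o=st();print(o["tau"][5])
E
```

```text
[(np.float64(0.1), np.float64(0.132)), (np.float64(0.2), np.float64(0.217)), (np.float64(0.3), np.float64(0.202)), (np.float64(0.4), np.float64(0.184)), (np.float64(0.5), np.float64(0.203)), (np.float64(0.6), np.float64(0.229)), (np.float64(0.7), np.float64(0.214)), (np.float64(0.8), np.float64(0.221)), (np.float64(0.9), np.float64(0.194)), (np.float64(1.0), np.float64(0.219)), (np.float64(1.1), np.float64(0.216))]
 t27.43 [0.4989 0.0083 0.1501] F [-6.55 -3.06  6.55] M [-0.544  1.288  0.19 ] w0.0337 ff 51.7 q6 -1.247
0.2555876411497593
```

```bash
python3 - <<'E'
import turn;from h import *
o=r.get_obs();turn.J=o["joints"].copy();turn.J[5]=-2.342+1.1;q0=-2.342
out=[];mx=0
for i in range(60):
    m,turn.J=turn.step(.035,3);out.append((round(float(turn.J[5]-q0),3),round(float(m),3)))
    if m<.14: break
    f=r.get_obs()["force"]
    if np.linalg.norm(f)>30: print("force");break
print(out);o=st();print(o["tau"][5])
E
```

```text
[(1.135, 0.252), (1.17, 0.266), (1.205, 0.25), (1.24, 0.232), (1.275, 0.248), (1.31, 0.248), (1.345, 0.235), (1.38, 0.222), (1.415, 0.23), (1.45, 0.265), (1.485, 0.259), (1.52, 0.282), (1.555, 0.251), (1.59, 0.269), (1.625, 0.293), (1.66, 0.271), (1.695, 0.305), (1.73, 0.24), (1.765, 0.303), (1.8, 0.279), (1.835, 0.307), (1.87, 0.287), (1.905, 0.291), (1.94, 0.303), (1.975, 0.283), (2.01, 0.307), (2.045, 0.29), (2.08, 0.265), (2.115, 0.199), (2.15, 0.061)]
 t35.68 [0.4983 0.009  0.1502] F [-6.03  0.88  6.48] M [0.12  1.221 0.092] w0.0333 ff 50.8 q6 -0.194
0.0791859976015985
```

```bash
python3 - <<'E'
from h import *
r.sleep(.2);st("hold")
claw.move_gripper(.065);st("open")
p=r.get_obs()["tool_pos"];r.move_l([p[0],p[1],.25],rate=.15)
r.move_to([.45,-.25,.28],Q(np.pi));st("away")
T,S=[cams.read_camera(n)[:,:,::-1] for n in("top","side")]
blue=lambda R,G,B:(B>70)&(B>1.5*R)
for n,I,b in (("top",T,(230,185,265,225)),("side",S,(255,165,300,215))):
    k=blob(I[:,:,::-1],b,blue);print(n,"cap",np.round(k[:3],1),ray(n,k[:2],.161).round(4))
a=cv2.resize(T[185:225,225:265],None,fx=9,fy=9,interpolation=cv2.INTER_CUBIC);b=cv2.resize(S[180:220,253:293],None,fx=9,fy=9,interpolation=cv2.INTER_CUBIC)
cv2.imwrite("pics/c5.png",np.hstack([a,b]))
E
```

```text
hold t35.88 [0.4983 0.009  0.1502] F [-5.82  1.12  7.36] M [0.103 1.15  0.087] w0.0336 ff 50.8 q6 -0.194
open t36.29 [0.4992 0.0084 0.1499] F [-0.13  1.07  0.51] M [-0.004 -0.016 -0.015] w0.0650 ff 0.0 q6 -0.192
away t38.14 [ 0.45   -0.2491  0.2794] F [0.82 0.29 0.6 ] M [ 0.042  0.011 -0.005] w0.0652 ff 0.0 q6 -0.663
top cap [244.1 211.5  70. ] [0.4977 0.0087 0.161 ]
side cap [271.4 190.1  39. ] [0.4998 0.0099 0.161 ]
```

View pics/c5.png

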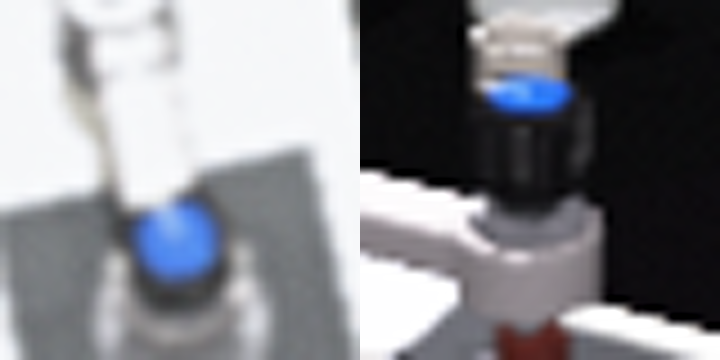

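The lines themselves are too small to see, but the cap is still at (0.499, 0.009) and the stopper stands under the plunger. The torque climbed to about 0.30 N m, then dropped to 0.06–0.09 with the grip width unchanged, which is one click. Handing in.

```bash
python3 -c "
from rig import r
print(r.sign_off())"
```

```text
the job is handed in; nothing more can be done
None
```

I clamped the small stopper on the crystal with the arm at its stop, stopped the knob at the first click (seen as a torque drop, since the white lines were too small to see), moved the hand clear and handed the job in; no verdict came back.

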